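# Clear a stray can onto the cage's roof row, then unlatch and hold the drop gate

## Task

A can has been left standing where the drop gate of the small bench cage comes down. First stand it on the cage's roof shelf, at the free right-hand end of the row, upright, in line with the two cans there and close beside its neighbour (a finger's width apart or less) without pushing them about, and let it go. Then open the cage: squeeze the safety catch on the right of the gate's top edge until it stays over, squeeze the latch on the left, and with it swing the gate down past its detent to wide open, at least three quarters of a right angle (it opens to 83 degrees); a spring pulls the gate shut, so finish while still holding it there, and leave the other things on the bench where they are.

Things in the scene. Friction and masses are not known exactly. Their poses are not given: they have to be found in the camera images.
- cage: Grey sheet-steel bench cage, fixed, 194 wide (y), 100 deep (x 0 to 100), 118 mm high. Origin on the bench under the middle of its gate; x runs from the gate into the cage, y to its left, z up. Its roof is a shelf: two lips 6 mm high along y, inner faces at x 18 and 92 mm, keep a row of cans on the line x = 55 mm; ends open. Keeper on the left jamb: x -25 to 12, y 88 to 100, z 91 to 115 mm.
- stray_can: Can 55 mm across (lid; body 52 mm), 64 mm high, about 0.16 kg, standing loose on the bench in front of the gate, in its way. Origin at the centre of its underside, z up its axis.
- row_can_2: Can of the same kind in the middle of the roof, the right one of the two that stand there: the stray can goes next to it, on its right (the cage's -y side), centres 56 to 72 mm apart. Loose; origin at the centre of its underside.
- row_can_1: Can of the same kind on the left end of the roof. Loose; origin at the centre of its underside.
- roof_row (a point): Point on the roof surface (118 mm above the bench) in the middle of the row's line; its axes are the cage's.
- gate_hinge (a point): Middle of the gate's hinge line, which lies along the cage's y, 28 mm above the bench at the cage's x = 0. The gate is a barred steel frame 166 wide, 90 high, 6 mm thick; its top edge comes towards the robot and down. A bracket 3 mm thick right of it (x -46 to 12, y -100 to -97, z up to 77 mm in the cage's frame) carries the detent.
- safety_pinch (a point): TCP point to squeeze the safety catch from above, fingers closing along y (axes of the gate, moves with it): two posts 40 mm high on the gate's top edge, right. Fixed square post, outer face 11.5 mm to -y of the point; round post of the pawl, outer face 26 mm to +y, 11.5 when squeezed. The point is midway of the squeezed posts (23 mm over all, 37.5 before), 16 mm below their tops.
- safety (a joint): Safety pawl, rad: 0 locked (its nose blocks the latch's bar), 0.36 squeezed fully; the latch is free from 0.25. A stiff pivot (about 1 N at the post): it stays where it is left.
- latch_pinch (a point): TCP point to squeeze the latch from above, fingers closing along y (axes of the gate, moves with it): two 10 mm square posts 40 mm high on its top edge, left. Fixed post: outer face 18 mm to -y; sliding post: 30 mm to +y, 18 when squeezed. 16 mm below the tops, 114 mm from the hinge line, 11 mm in front of the gate's mid-plane. The gripper may stay upright: the posts turn between the pads.
- latch (a joint): Latch bar, m: 0 with the bolt in its keeper, 0.012 squeezed fully; the bolt is clear from 0.008. Sprung back, about 5 N at 0 and 9 N at the end; it shoots home again if let go while the gate is shut.
- gate (a joint): Gate angle, rad: 0 shut (about 0.02 of play), growing as its top comes towards the robot and down; stop at 1.45. A spring shuts it (1.5 to 2.5 N at the posts); a spring detent must be pulled through between 0.5 and 0.95 (about 3 N more). Let go when wide open, it swings back to about 0.95; with the bolt out it will not shut home.
- wick_reel: Flat reel 33 x 53 x 10 mm lying on the bench, not part of the job. Origin at the centre of its underside.
- battery: Flat battery cell 38 x 105 x 6 mm lying on the bench, not part of the job. Origin at the centre of its underside.

How it is judged:
On the way, in this order (a step that is already met when the one before it is completed fails the run):
1. the stray can stands on the roof in the row, let go (x of stray_can in the frame of cage between 0.043 and 0.067 m and z of stray_can in the frame of cage between 0.113 and 0.124 m and angle between stray_can's own z axis and vertical below 0.08 rad and horizontal distance between stray_can and row_can_2 below 0.072 m and y of stray_can in the frame of cage below -0.045 m and contact force between the fingers and stray_can below 0.2 N and linear speed of stray_can below 0.03 m/s), for 0.2 s.
2. the safety catch is squeezed over (value of joint safety above 0.25 rad), for 0.2 s.
3. the latch is squeezed and the gate starts to open (value of joint latch above 0.006 m and value of joint gate above 0.06 rad), for 0.05 s.
4. the gate is past its detent (value of joint gate above 1 rad), for 0.1 s.
At the end, for the whole second after the job is handed in: The gate stands still at more than 1.17 rad (67 degrees) with the fingers on it (over 1 N), and all three cans stand upright in a row on the roof shelf (on its middle line within 12 mm, tilt under 0.08 rad), the stray can right of its neighbour with centres less than 72 mm apart and let go (all of step 1 and value of joint gate above 1.17 rad and velocity of joint gate between -0.1 and 0.1 rad/s and contact force between the fingers and cage above 1 N and x of row_can_1 in the frame of cage between 0.043 and 0.067 m and z of row_can_1 in the frame of cage between 0.113 and 0.124 m and angle between each of row_can_1, row_can_2's own z axis and vertical below 0.08 rad and x of row_can_2 in the frame of cage between 0.043 and 0.067 m and z of row_can_2 in the frame of cage between 0.113 and 0.124 m); the arm keeps its last pose, push and grip.
It fails at once if a can on the roof is pushed more than 20 mm or tipped (distance of any of row_can_1, row_can_2 from where it was at the start of the episode above 0.02 m or angle between any of row_can_1, row_can_2's own z axis and vertical above 0.35 rad).
It fails at once if the reel or the battery is pushed more than 30 mm (distance of any of wick_reel, battery from where it was at the start of the episode above 0.03 m).
It fails at once if the stray can is tipped over (angle between stray_can's own z axis and vertical above 0.5 rad).
It also fails if it takes over 51 s, if anything falls off the work surface, if the arm or the gripper's body presses on something with over 40 N, if the wrist force passes 120 N, or if a joint passes its speed limit or range.

## Robot

A 7-joint arm with a two-finger parallel gripper is mounted at the origin on a cart in front of the work surface, level with it; the furniture and walls round the work are solid. World frame = base frame: x ahead of the robot, y to its left, z up, the work surface at z = 0. Lengths are in m, angles in rad, forces in N, time in s.
With the tool pointing down it reaches from about 0.35 to 0.9 m from the base axis. Payload 8.1 kg.
Tool frame: the origin (TCP) lies between the finger pads, 19 mm behind the fingertips; this is the grasp point; z points along the fingers, y is the line along which they close (so a half turn about z gives the same grasp; the last joint's range is limited). The gripper opens to 92 mm and grips with 3 to 60 N. Pads are 19 mm wide; open, the fingers measure 130 mm over their backs; the gripper's body (75 mm by 190 mm) begins 47 mm behind the grasp point.
Start: joints at [1.025, 0.434, 0.025, 1.573, -0.012, 1.134, -0.075], TCP at [0.268, -0.565, 0.246] pointing down, gripper open.
Joint ranges: [-2.62, 2.62], [-0.44, 2.09], [-1.27, 1.32], [0.08, 2.57], [-1.32, 4.46], [0.12, 2], [-2.74, 2.74]. Speed limits (rad/s): [2.22, 2.22, 3.01, 3.01, 3.14, 3.14, 3.14].

## Interface

Orientations are given as a rotation vector (axis times angle).
In Python, from workcell import manip gives the robot as it stands.
- The arm moves only by the tool jog_arm, never from a script. Its argument "moves" is a list of rows, each a list of 5 numbers: the shift along the tool's x, y, z scaled (see below), then the turn about the tool's z scaled (see below), then the closure, from 0 (fully open) to 1 (shut). In form: [[tx, ty, tz, yaw, hand], ...]. A call has 1 to 8 rows; each row is the pose to reach, as a shift and turn from the pose commanded when the call began, along the tool's axes at that moment; what a row does not reach only later rows make up. The controller multiplies each number of a shift by 0.6 m and each number of a turn by 45 degrees. A row lasts 1/8 s, in which the tool goes at most 62.5 mm and 10.7 degrees, less where a joint would pass 70% of its speed; a pose out of reach is approached as far as the arm can. A call with a number of a shift or a turn outside -1 to 1 is refused whole. A call with a gripper value outside its range is refused whole. The fingers move at their own pace and stop on an object; the grip force is fixed at half the most. Time passes only in rows, so rows that repeat a pose let the fingers close. It gives the time, the measured TCP pose, the force, the opening and the grip force at its end, in the units of the state.
- manip.get_state(): the state, without advancing time (a new reading comes with each control period).
- manip.camera(name): name is "scene" or "top" or "wrist"; returns the picture (384x512x3 uint8, red, green, blue); there is no depth.
- manip.camera_model(name): a dict with "camera_matrix" (3x3 intrinsics, pixels), "rvec" (rotation vector, rad) and "tvec" (3), from world to camera coordinates, as OpenCV has them. Camera axes: x right, y down, z forward; pixel columns grow to the right and rows downward; lengths in m; the calibration is good to about 2 mm. A picture is of the moment at which its call begins: read the wrist's pose just before it. camera_model takes no time and is no camera call; for the wrist camera it gives the pose at the moment of the call.
- manip.close_job(): hands the job in; it is judged then, once.
The state is a dict: "t": time; "qpos": joint angles; "qd": joint speeds; "effort": joint torques, N m; "tool_pos": TCP position; "tool_rot": TCP orientation; "force": force on the tool from outside, world axes, zero at the start; "ft_torque": the same for the moment, N m; "finger_gap": opening from 0.0 (shut) to 1.0 (fully open); "gripper_force": force on a finger pad.
Only numpy, scipy, OpenCV 4.12 (cv2) and the standard library are available. Lean on these libraries where they do the work, as an engineer would, in place of code of your own. Each camera call takes 0.05 s, during which the arm holds its last target. There are 200 camera calls.

## Working session

There is one attempt and no reset: what is moved stays moved. The work goes in short steps, Python scripts to look and compute and a tool call to move; the robot and the scene stay as the last step left them, time stands still between calls to the robot, and variables do not carry over. Pictures are saved under pics/ and viewed, at most 11 in all, crops included, and the job is handed in when it is done.

Besides the shell and the picture viewer there is one more tool, called after "Call:" as name(argument=value, ...) on one line, values as JSON. jog_arm: Moves the arm, as the interface text tells. Its arguments: {"type":"object","properties":{"moves":{"type":"array","items":{"type":"array","items":{"type":"number","minimum":-1,"maximum":1}}}},"required":["moves"]}

```bash
mkdir -p pics
cat > h.py <<'E'
import numpy as np, cv2
from workcell import manip
def ray(m,uv):
    R=cv2.Rodrigues(np.array(m["rvec"],float))[0]; t=np.array(m["tvec"],float).ravel(); K=np.array(m["camera_matrix"])
    d=R.T@np.linalg.inv(K)@np.array([uv[0],uv[1],1.0]); return -R.T@t, d/np.linalg.norm(d)
def plane(m,uv,z):
    c,d=ray(m,uv); return c+d*(z-c[2])/d[2]
def proj(m,P):
    return cv2.projectPoints(np.array(P,float).reshape(-1,3),np.array(m["rvec"],float),np.array(m["tvec"],float),np.array(m["camera_matrix"]),None)[0].reshape(-1,2)
def snap(n,f):
    m=manip.camera_model(n); im=manip.camera(n); cv2.imwrite(f"pics/{f}.png",im[:,:,::-1]); return m,im
E
python3 - <<'E'
from h import *
a=[]
for n in("scene","top"):
    m,im=snap(n,n+"0"); a.append(im); c,d=ray(m,(256,192)); print(n,c.round(3),d.round(3),m["camera_matrix"][0])
    cv2.imwrite(f"pics/{n}0b.png",cv2.resize(im[:,:,::-1],(800,600)))
s=manip.get_state();print(s)
E
```

```text
scene [-0.053 -0.803  0.627] [ 0.516  0.607 -0.604] [360.9246609    0.         263.07312193]
top [ 0.284 -0.271  1.024] [ 0.142 -0.005 -0.99 ] [497.01661904   0.         252.93909744]
{'t': 0.1, 'qpos': array([ 1.02540121,  0.43512985,  0.02494852,  1.57399211, -0.01156313,
        1.13397131, -0.07509526]), 'qd': array([-0.00210189, -0.00080467, -0.0003971 , -0.00217512,  0.00223924,
       -0.00057952,  0.00094998]), 'effort': array([ 2.57453779e-03, -6.69130325e+01,  9.87603441e-01, -3.15145540e+01,
       -6.05550315e-02,  3.74431524e-02,  1.21402359e-04]), 'tool_pos': array([ 0.26757149, -0.56436797,  0.24484313]), 'tool_rot': array([-3.06366792e+00, -6.89550705e-01,  6.89406275e-04]), 'force': array([-0.24632633,  0.28099145, -0.57607998]), 'ft_torque': array([-0.00675102, -0.02374093,  0.04282903]), 'gripper_force': 0.0, 'finger_gap': 1.0003957296015207}
```

View pics/scene0b.png

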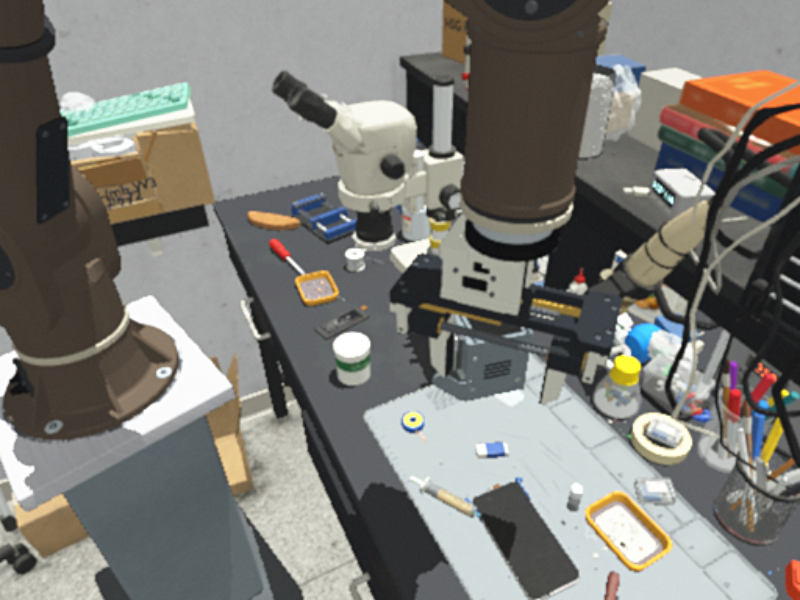

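View pics/top0b.png

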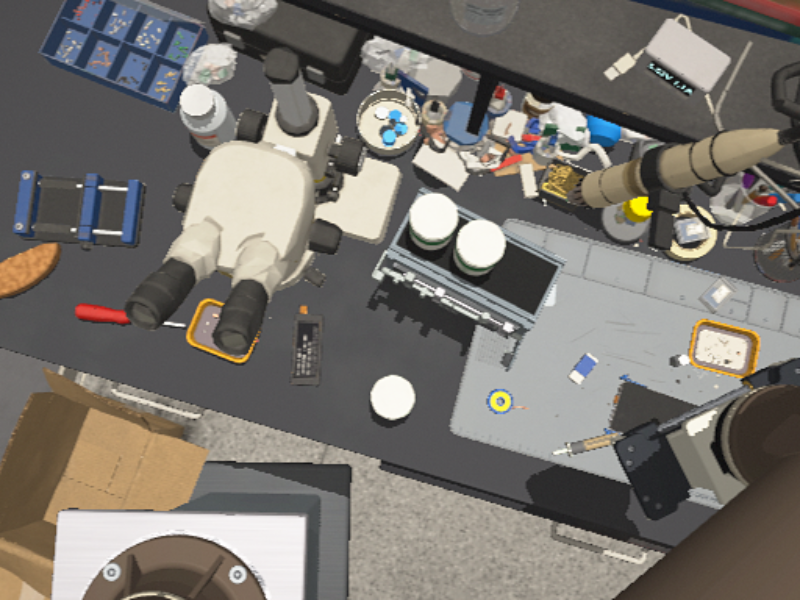

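The scene view is mostly blocked by the arm. The top view shows the stray can's lid at about (392,398), the row cans at (433,222) and (479,249), the cage roof spanning (380..565, 190..335), the battery at (306,350) and the reel at (500,401), all in 800x600 pixels.

Run:
```python
from h import *
m=manip.camera_model("top"); im=cv2.imread("pics/top0.png")
crop=im[105:265,220:380]; cv2.imwrite("pics/c1.png",cv2.resize(crop,(800,800),interpolation=cv2.INTER_CUBIC)[:600*800//800+200][:600])
g=im.min(axis=2); mask=(g>200).astype(np.uint8)
n,l,st,ce=cv2.connectedComponentsWithStats(mask)
for i in range(1,n):
    if 300<st[i,4]<1500:
        c=max(cv2.findContours((l==i).astype(np.uint8),0,2)[0],key=len); (u,v),r=cv2.minEnclosingCircle(c); e=cv2.fitEllipse(c)
        z=.064 if e[0][1]>230 else .182
        print(st[i],np.round([u,v,r],1),np.round(e[0],1),np.round(e[1],1),plane(m,e[0],z).round(4), r*2/497*0.85)
```

```text
[115  54  29  22 423] [129.5  66.5  15.4] [127.8  64.7] [19.5 28.9] [ 0.6284 -0.0435  0.182 ] 0.052825004186188906
[169  60  42  40 480] [189.5  77.   23.8] [189.5  76.8] [33.3 44.1] [ 0.6083 -0.1538  0.182 ] 0.08125126222729442
[230  65  38  30 538] [248.5  82.2  18.6] [247.3  80.1] [27.2 33.7] [ 0.6044 -0.2563  0.182 ] 0.06349372172979283
[353  66  24  26 319] [364.   78.5  16.7] [364.4  77.6] [15.5 27.5] [ 0.6134 -0.4635  0.182 ] 0.056954873159857575
[264  93  36  28 509] [281.5 107.   18. ] [283.1 105.8] [18.5 37.1] [ 0.5587 -0.32    0.182 ] 0.06140325342865298
[ 202  101   53   52 1490] [228.4 123.9  29.9] [231.1 128.6] [38.5 57.1] [ 0.5157 -0.2299  0.182 ] 0.10223039861176335
[262 124  31  29 702] [277.3 137.1  15.6] [277.3 137.8] [28.6 29.7] [ 0.5009 -0.3107  0.182 ] 0.05334284070511938
[293 140  30  31 709] [307.2 155.   15.4] [307.5 155. ] [28.9 29.6] [ 0.4715 -0.3633  0.182 ] 0.05284201911757409
[445 211  33  25 515] [461.3 222.8  17.1] [461.2 222.7] [19.9 36.9] [ 0.3595 -0.6251  0.182 ] 0.058512254787882564
[237 240  28  28 594] [250.8 253.5  14. ] [251.  253.6] [26.5 26.9] [ 0.3022 -0.2688  0.064 ] 0.04782384415747414
```

View pics/c1.png

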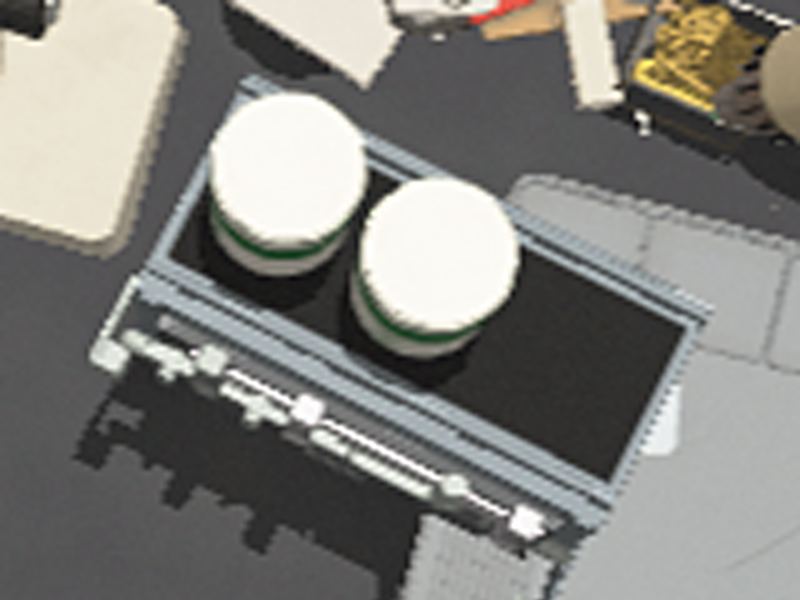

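The crop (5x, origin (220,105)) shows the roof corners near (248,78), (712,312), (605,522) and (140,285). The latch posts' tops are at about (210,358) and (308,407), and the safety posts at (455,485) and (527,520).

Run:
```python
from h import *
m=manip.camera_model("top")
f=lambda u,v,z:plane(m,(220+(u+.5)/5-.5,105+(v+.5)/5-.5),z)
C={"FL":(248,78,.124),"FR":(712,312,.124),"NR":(605,522,.118),"NL":(140,285,.118)}
P={k:f(*v) for k,v in C.items()}
for k,v in P.items(): print(k,v.round(4))
print("widths",np.linalg.norm(P["FL"]-P["FR"]),np.linalg.norm(P["NL"]-P["NR"]),np.linalg.norm(P["FL"]-P["NL"]))
posts=[f(u,v,.158) for u,v in((210,358),(308,407),(455,485),(527,520))]
for p in posts: print("post",p.round(4))
r1=np.array([.5009,-.3107]);r2=np.array([.4715,-.3633])
for nm,a,b in(("row",r1,r2),("far",P["FL"],P["FR"]),("near",P["NL"],P["NR"]),("posts",posts[0],posts[3])):
    d=(b-a)[:2]; print(nm,np.degrees(np.arctan2(-d[0],-d[1])))  # yaw: cage y = -(d)
# yaw psi: cage y dir = (-sin,cos) = (a-b)
for psi in np.radians([-28,-29,-30]):
    ex=np.array([np.cos(psi),np.sin(psi)]);ey=np.array([-np.sin(psi),np.cos(psi)])
    O=0
    print(np.degrees(psi),{k:((p[:2]-r2)@ex*1e3//1,(p[:2]-r2)@ey*1e3//1) for k,p in list(P.items())+list(enumerate(posts))+[("r1",r1),("stray",np.array([.3022,-.2688]))]})
```

```text
FL [ 0.5492 -0.2978  0.124 ]
FR [ 0.4638 -0.4703  0.124 ]
NR [ 0.3858 -0.4316  0.118 ]
NL [ 0.4708 -0.2591  0.118 ]
widths 0.19246230787389593 0.1922499757025799 0.08763624005411376
post [ 0.4368 -0.285   0.158 ]
post [ 0.4199 -0.3199  0.158 ]
post [ 0.3933 -0.3719  0.158 ]
post [ 0.3814 -0.3971  0.158 ]
row 29.202368515546752
far 26.337350701091804
near 26.240055653174213
posts 26.25390666231062
-28.0 {'FL': (np.float64(37.0), np.float64(94.0)), 'FR': (np.float64(43.0), np.float64(-99.0)), 'NR': (np.float64(-44.0), np.float64(-101.0)), 'NL': (np.float64(-50.0), np.float64(91.0)), 0: (np.float64(-68.0), np.float64(52.0)), 1: (np.float64(-66.0), np.float64(14.0)), 2: (np.float64(-66.0), np.float64(-45.0)), 3: (np.float64(-64.0), np.float64(-73.0)), 'r1': (np.float64(1.0), np.float64(60.0)), 'stray': (np.float64(-194.0), np.float64(3.0))}
-29.000000000000004 {'FL': (np.float64(36.0), np.float64(94.0)), 'FR': (np.float64(45.0), np.float64(-98.0)), 'NR': (np.float64(-42.0), np.float64(-102.0)), 'NL': (np.float64(-52.0), np.float64(90.0)), 0: (np.float64(-69.0), np.float64(51.0)), 1: (np.float64(-67.0), np.float64(12.0)), 2: (np.float64(-65.0), np.float64(-46.0)), 3: (np.float64(-63.0), np.float64(-74.0)), 'r1': (np.float64(0.0), np.float64(60.0)), 'stray': (np.float64(-194.0), np.float64(0.0))}
-29.999999999999996 {'FL': (np.float64(34.0), np.float64(95.0)), 'FR': (np.float64(46.0), np.float64(-97.0)), 'NR': (np.float64(-41.0), np.float64(-102.0)), 'NL': (np.float64(-53.0), np.float64(89.0)), 0: (np.float64(-70.0), np.float64(50.0)), 1: (np.float64(-67.0), np.float64(11.0)), 2: (np.float64(-64.0), np.float64(-47.0)), 3: (np.float64(-62.0), np.float64(-75.0)), 'r1': (np.float64(-1.0), np.float64(60.0)), 'stray': (np.float64(-194.0), np.float64(-3.0))}
```

Call:
jog_arm(moves=[[0.13,-0.21,0,-0.43,0],[0.263,-0.42,0,-0.851,0],[0.263,-0.42,0,-0.851,0],[0.263,-0.42,0,-0.851,0],[0.263,-0.42,0,-0.851,0],[0.263,-0.42,0,-0.851,0],[0.263,-0.42,0,-0.851,0],[0.263,-0.42,0,-0.851,0]])

```text
t: 1.1
tool_pos: [0.3022, -0.2706, 0.2454]
tool_rot: [-2.671, -1.654, 0.0]
force: [-1.4, 0.0, 0.0]
finger_gap: 0.996
gripper_force: 0.0
```

Run:
```python
from h import *
W,im=snap("wrist","w1"); S,ims=snap("scene","s1"); T=manip.camera_model("top")
a=cv2.imread("pics/w1.png"); b=cv2.imread("pics/s1.png"); cv2.imwrite("pics/c2.png",np.hstack([cv2.resize(a,(400,300)),cv2.resize(b,(400,300))]))
cv2.imwrite("pics/s1b.png",cv2.resize(b[60:290,150:460],(800,594),interpolation=cv2.INTER_CUBIC))
print(ray(W,(256,192)), proj(W,[[.3022,-.2688,.064]]))
```

```text
(array([ 0.33680649, -0.19968186,  0.38475804]), array([-0.1149509 , -0.24743775, -0.96206073])) [[253.45942287 179.14987457]]
```

View pics/c2.png

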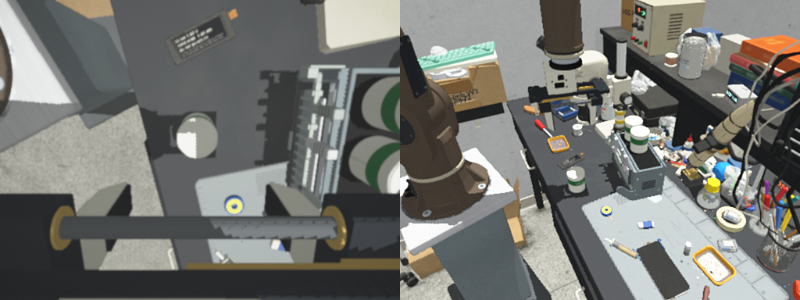

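View pics/s1b.png

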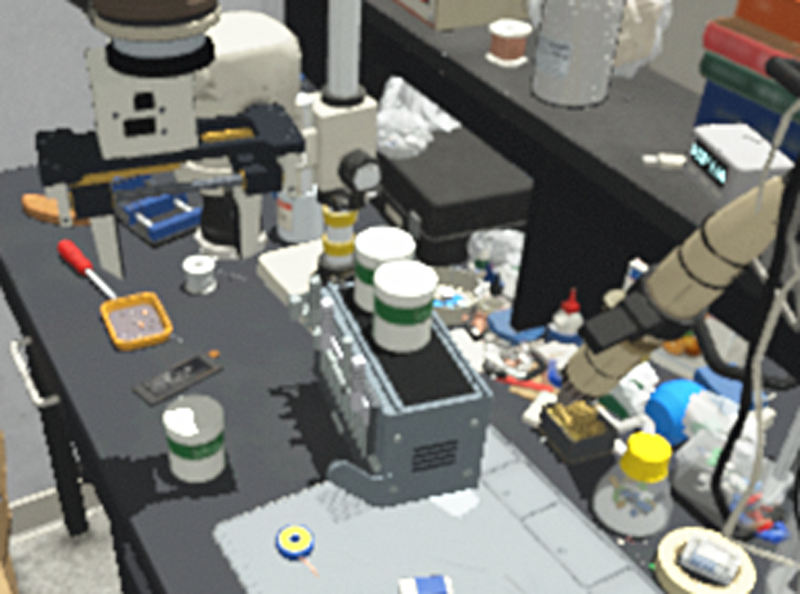

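The wrist view (left half, scaled by 0.78) shows the stray lid at about (252,173) in full pixels, close to the prediction. In the scene crop, the beige hot-air tool's tip is at about (575,385), behind the cage.

Run:
```python
from h import *
T=manip.camera_model("top");S=manip.camera_model("scene");W=manip.camera_model("wrist")
def tri(*o):
    A=np.zeros((3,3));b=np.zeros(3)
    for m,uv in o:
        c,d=ray(m,uv);P=np.eye(3)-np.outer(d,d);A+=P;b+=P@c
    p=np.linalg.solve(A,b); return p.round(4),[np.linalg.norm(np.cross(p-ray(m,uv)[0],ray(m,uv)[1])).round(4) for m,uv in o]
sc=lambda u,v:(150+u*.3875,60+v*.3875)
print("tip",tri((T,(372,122)),(S,sc(580,385))))
print("clampband",tri((T,(425,104)),(S,sc(650,295))))
im=cv2.imread("pics/w1.png"); 
e=cv2.Canny(im,60,150)
for src in("w1",):
    c=cv2.HoughCircles(cv2.cvtColor(im,6),cv2.HOUGH_GRADIENT,1,50,param1=150,param2=20,minRadius=20,maxRadius=40)
    for x in c[0]: print(x, plane(W,x[:2],.064).round(4))
# scene lid stray
print("stray scene",plane(S,sc(193,420),.064), "r2",plane(S,sc(404,284),.182),"r1",plane(S,sc(385,250),.182))
print(manip.get_state()["tool_pos"],manip.get_state()["t"])
```

```text
tip (array([ 0.5603, -0.4988,  0.0922]), [np.float64(0.0016), np.float64(0.0016)])
clampband (array([ 0.5495, -0.5503,  0.2227]), [np.float64(0.0056), np.float64(0.0056)])
[251.5 176.5  26.3] [ 0.3016 -0.2651  0.064 ]
[477.5 206.5  31.5] [ 0.499  -0.3991  0.064 ]
[496.5 135.5  33.8] [ 0.5353 -0.3351  0.064 ]
stray scene [ 0.2971155  -0.27634739  0.064     ] r2 [ 0.46307363 -0.37070651  0.182     ] r1 [ 0.49155577 -0.32149251  0.182     ]
[ 0.30222526 -0.270368    0.24533772] 1.2
```

Call:
jog_arm(moves=[[0,0,0.1,0,0],[0,0,0.2,0,0],[0,0,0.29,0,0],[0,0,0.333,0,0],[0,0,0.333,0,0],[0,0,0.333,0,1],[0,0,0.333,0,1],[0,0,0.333,0,1]])

```text
t: 2.2
tool_pos: [0.3029, -0.27, 0.0466]
tool_rot: [2.668, 1.655, 0.001]
force: [-0.7, 0.0, 0.2]
finger_gap: 0.721
gripper_force: 0.0
```

Call:
jog_arm(moves=[[0,0,0,0,1],[0,0,0,0,1]])

```text
t: 2.45
tool_pos: [0.3024, -0.2695, 0.0461]
tool_rot: [2.669, 1.656, -0.0]
force: [-1.5, -0.1, 8.5]
finger_gap: 0.588
gripper_force: 30.0
```

Call:
jog_arm(moves=[[0,0,-0.05,0,1],[0,0,-0.14,0,1],[0,0,-0.24,0,1],[0,0,-0.33,0,1],[0,0,-0.367,0,1],[0,0,-0.367,0,1],[0,0,-0.367,0,1]])

```text
t: 3.32
tool_pos: [0.3017, -0.269, 0.2647]
tool_rot: [-2.668, -1.656, 0.001]
force: [-0.7, -0.7, -2.0]
finger_gap: 0.593
gripper_force: 30.0
```

Run:
```python
from h import *
s=manip.get_state(); W,im=snap("wrist","w2"); T,imt=snap("top","t2"); S,b=snap("scene","s2")
a=cv2.imread("pics/w2.png"); b=cv2.imread("pics/s2.png")[60:290,150:460]
cv2.imwrite("pics/c3.png",np.hstack([cv2.resize(a,(400,300)),cv2.resize(b,(400,300))]))
R=cv2.Rodrigues(s["tool_rot"])[0]; print(s["tool_pos"].round(4),"\n",R.round(4),np.degrees(np.arctan2(R[1,1],R[0,1])),s["force"])
```

```text
[ 0.3017 -0.269   0.2647] 
 [[ 4.436e-01  8.962e-01 -1.500e-03]
 [ 8.962e-01 -4.436e-01  1.100e-03]
 [ 3.000e-04 -1.900e-03 -1.000e+00]] -26.336917376502907 [-0.72045791 -0.65687652 -1.96364053]
```

View pics/c3.png

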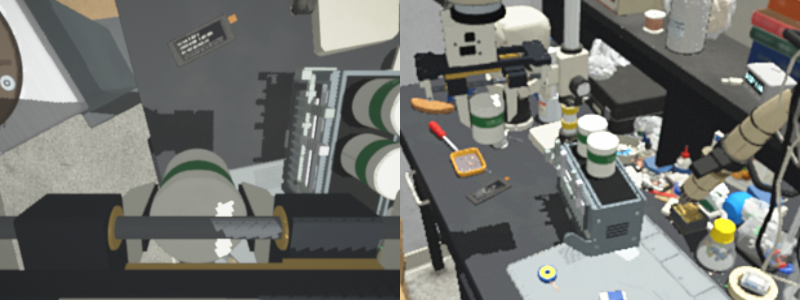

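Can held upright. The wrist camera shows the can hanging between the fingers, and the scene view shows it clear of the bench.

Call:
jog_arm(moves=[[-0.06,0.03,0,0,1],[-0.12,0.09,0,0,1],[-0.12,0.17,0,0,1],[-0.12,0.25,0,0,1],[-0.12,0.31,0,0,1],[-0.12,0.324,0,0,1],[-0.12,0.324,0,0,1]])

```text
t: 4.35
tool_pos: [0.4444, -0.4198, 0.2647]
tool_rot: [-2.667, -1.656, 0.001]
force: [0.3, -0.3, -1.7]
finger_gap: 0.588
gripper_force: 30.0
```

Run:
```python
from h import *
s=manip.get_state(); W,im=snap("wrist","w3"); T,imt=snap("top","t3"); S,b=snap("scene","s3")
a=cv2.imread("pics/w3.png"); b=cv2.imread("pics/s3.png")[60:290,150:460]
cv2.imwrite("pics/c4.png",np.hstack([cv2.resize(a,(450,338)),cv2.resize(b,(350,338))]))
p=s["tool_pos"]; print(p.round(4), p[0]*.8962-p[1]*.4436, p[0]*.4436+p[1]*.8962)
print(proj(W,[[.4715,-.3633,.182],[.5009,-.3107,.182],[p[0],p[1],p[2]+.018]]).round(1)*.879)
```

```text
[ 0.4444 -0.4198  0.2647] 0.5844667232332948 -0.17914107874370963
[[223.0902 110.1387]
 [227.3973  23.0298]
 [224.0571 256.2285]]
```

View pics/c4.png

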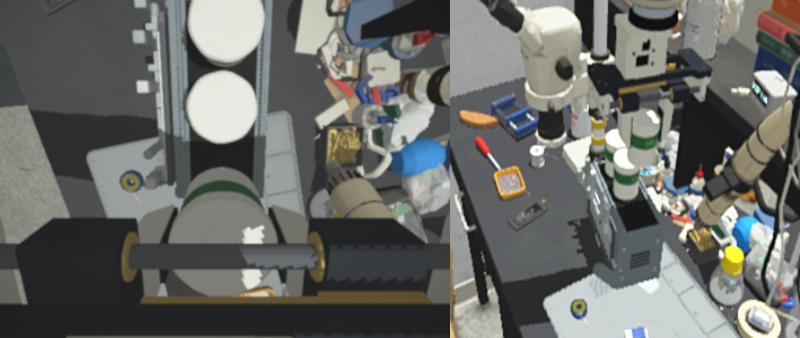

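Wrist view (scaled 0.879): the row can 2 lid is at (222,107) against the predicted (223,110), and row can 1 is at (226,22). The held can is centred between the fingers and above the free end. I'll refine the lid and roof lip positions from this view.

Run:
```python
from h import *
W=manip.camera_model("wrist"); im=cv2.imread("pics/w3.png")
ex=np.array([.8962,-.4436]);ey=np.array([.4436,.8962])
c=lambda p:np.round([(p[:2]@ex-.5289)*1e3,(p[:2]@ey+.1199)*1e3],1)
mask=(im.min(2)>190).astype(np.uint8); n,l,st,ce=cv2.connectedComponentsWithStats(mask)
for i in range(1,n):
    x,y,w,h,a=st[i]
    if a>1500 and 150<x<350: 
        k=max(cv2.findContours((l==i).astype(np.uint8),0,2)[0],key=len); e=cv2.fitEllipse(k); print(st[i],np.round(e[0],1),np.round(e[1],1),"cage xy",c(plane(W,e[0],.182)))
g=cv2.cvtColor(im,6).astype(int)
for v in (160,): print([(u,g[v-2:v+3,u].mean().astype(int)) for u in range(160,320,2)])
for u in (170,180,190,200,210,220,280,290,300,310): print(u,c(plane(W,(u,160),.118)),c(plane(W,(u,160),.124)))
```

```text
[ 216    0   84   69 4853] [257.7  21.8] [82.9 92. ] cage xy [56.8 65.7]
[ 214   82   79   80 4845] [252.7 121.2] [76.6 78.5] cage xy [53.6  5.5]
[(160, np.int64(118)), (162, np.int64(129)), (164, np.int64(137)), (166, np.int64(141)), (168, np.int64(145)), (170, np.int64(149)), (172, np.int64(152)), (174, np.int64(152)), (176, np.int64(149)), (178, np.int64(134)), (180, np.int64(103)), (182, np.int64(91)), (184, np.int64(95)), (186, np.int64(110)), (188, np.int64(79)), (190, np.int64(57)), (192, np.int64(58)), (194, np.int64(54)), (196, np.int64(53)), (198, np.int64(74)), (200, np.int64(81)), (202, np.int64(81)), (204, np.int64(80)), (206, np.int64(81)), (208, np.int64(105)), (210, np.int64(102)), (212, np.int64(102)), (214, np.int64(105)), (216, np.int64(59)), (218, np.int64(38)), (220, np.int64(40)), (222, np.int64(37)), (224, np.int64(40)), (226, np.int64(38)), (228, np.int64(38)), (230, np.int64(39)), (232, np.int64(43)), (234, np.int64(57)), (236, np.int64(81)), (238, np.int64(111)), (240, np.int64(147)), (242, np.int64(175)), (244, np.int64(189)), (246, np.int64(203)), (248, np
[... 386 characters left out ...]
np.int64(32)), (286, np.int64(32)), (288, np.int64(42)), (290, np.int64(76)), (292, np.int64(81)), (294, np.int64(77)), (296, np.int64(80)), (298, np.int64(80)), (300, np.int64(81)), (302, np.int64(113)), (304, np.int64(160)), (306, np.int64(160)), (308, np.int64(160)), (310, np.int64(160)), (312, np.int64(160)), (314, np.int64(160)), (316, np.int64(160)), (318, np.int64(160))]
170 [-21.  -32.4] [-19.4 -31.3]
180 [-12.  -32.4] [-10.6 -31.3]
190 [ -3.  -32.4] [ -1.8 -31.3]
200 [  6.  -32.4] [  7.  -31.3]
210 [ 15.  -32.4] [ 15.8 -31.3]
220 [ 23.9 -32.4] [ 24.6 -31.3]
280 [ 77.9 -32.4] [ 77.4 -31.3]
290 [ 86.8 -32.4] [ 86.2 -31.3]
300 [ 95.8 -32.4] [ 95.  -31.3]
310 [104.8 -32.4] [103.7 -31.3]
```

Call:
jog_arm(moves=[[0,0,0.05,0,1],[0,0,0.1,0,1],[0,0,0.14,0,1],[0,0,0.158,0,1],[0,0,0.162,0,1],[0,0,0.162,0,1],[0,0,0.162,0,1]])

```text
t: 5.38
tool_pos: [0.4451, -0.4206, 0.1697]
tool_rot: [2.668, 1.656, 0.001]
force: [0.4, -0.8, -1.4]
finger_gap: 0.592
gripper_force: 30.0
```

Call:
jog_arm(moves=[[0,0,0.003,0,1],[0,0,0.003,0,1],[0,0,0.003,0,1]])

```text
t: 5.75
tool_pos: [0.4447, -0.4202, 0.1669]
tool_rot: [-2.669, -1.657, 0.0]
force: [-0.4, -0.2, -1.1]
finger_gap: 0.587
gripper_force: 30.0
```

Call:
jog_arm(moves=[[0,0,0.003,0,1],[0,0,0.003,0,1],[0,0,0.003,0,1]])

```text
t: 6.12
tool_pos: [0.4447, -0.4202, 0.1651]
tool_rot: [-2.669, -1.657, 0.0]
force: [-1.1, 0.9, -1.0]
finger_gap: 0.589
gripper_force: 30.0
```

Call:
jog_arm(moves=[[0,0,0.002,0,1],[0,0,0.002,0,1],[0,0,0.002,0,1]])

```text
t: 6.5
tool_pos: [0.4448, -0.4203, 0.1643]
tool_rot: [2.669, 1.657, 0.0]
force: [-0.5, 1.4, 3.4]
finger_gap: 0.587
gripper_force: 30.0
```

Call:
jog_arm(moves=[[0,0,0,0,0.35],[0,0,0,0,0.3],[0,0,0,0,0.1],[0,0,0,0,0],[0,0,0,0,0],[0,0,-0.06,0,0],[0,0,-0.14,0,0],[0,0,-0.17,0,0]])

```text
t: 7.5
tool_pos: [0.4457, -0.4208, 0.2691]
tool_rot: [2.666, 1.655, 0.002]
force: [0.1, 0.9, 0.8]
finger_gap: 1.0
gripper_force: 0.0
```

Run:
```python
from h import *
s=manip.get_state(); print(s["tool_pos"],s["finger_gap"])
W,im=snap("wrist","w4"); im=cv2.imread("pics/w4.png")
ex=np.array([.8962,-.4436]);ey=np.array([.4436,.8962])
c=lambda p:np.round([(p[:2]@ex-.5289)*1e3,(p[:2]@ey+.1199)*1e3],1)
T,_=snap("top","t4"); S,_=snap("scene","s4"); sc=cv2.imread("pics/s4.png")[60:290,150:460]
cv2.imwrite("pics/c5.png",np.hstack([cv2.resize(im,(450,338)),cv2.resize(sc,(350,338))]))
mask=(im.min(2)>190).astype(np.uint8); n,l,st,ce=cv2.connectedComponentsWithStats(mask)
for i in range(1,n):
    x,y,w,h,a=st[i]
    if a>800 and 150<x<350:
        k=max(cv2.findContours((l==i).astype(np.uint8),0,2)[0],key=len); e=cv2.fitEllipse(k); print(st[i],np.round(e[0],1),np.round(e[1],1),"cage xy",c(plane(W,e[0],.182)))
```

```text
[ 0.44567631 -0.42084325  0.26911624] 0.9996306107709761
[ 213    0   83   69 4752] [254.   22.3] [81.6 90.5] cage xy [57.1 66.3]
[ 211   81   78   79 4716] [249.5 120.2] [75.6 77.4] cage xy [54.1  6.1]
[ 237  194   38   44 1508] [255.  214.8] [40.5 48.6] cage xy [ 58.  -62.6]
```

View pics/c5.png

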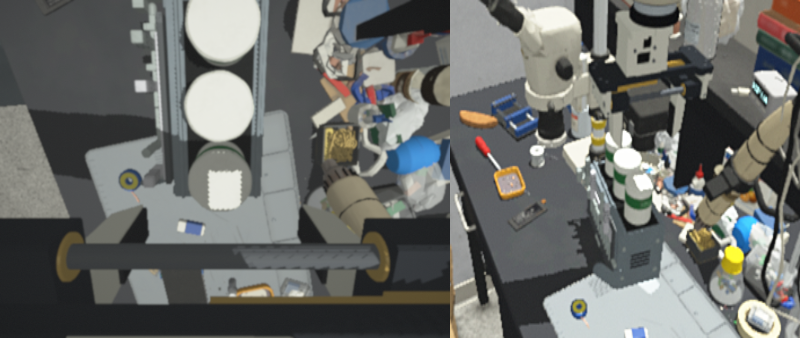

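The three cans stand in a row. The stray lid is centred at about (250,205) in full pixels, which gives roughly 61 mm spacing, and the neighbours did not move. Next is the safety catch: move to the front and turn 90°.

Call:
jog_arm(moves=[[0,-0.06,0,0,0],[0,-0.114,0,0.2,0],[0,-0.114,0,0.43,0],[0,-0.114,0,0.66,0],[0,-0.114,0,0.89,0],[0,-0.114,0,1,0],[0,-0.114,0,1,0]])

```text
t: 8.52
tool_pos: [0.3829, -0.3894, 0.2645]
tool_rot: [-3.098, -0.51, 0.003]
force: [0.2, -0.5, -0.6]
finger_gap: 1.002
gripper_force: 0.0
```

Call:
jog_arm(moves=[[0,0,0,0.23,0],[0,0,0,0.46,0],[0,0,0,0.69,0],[0,0,0,0.92,0],[0,0,0,1,0],[0,0,0,1,0],[0,0,0,1,0]])

```text
t: 9.4
tool_pos: [0.3832, -0.3897, 0.2655]
tool_rot: [-3.06, 0.712, 0.001]
force: [0.1, 0.7, 0.2]
finger_gap: 0.997
gripper_force: 0.0
```

Run:
```python
from h import *
s=manip.get_state(); p=s["tool_pos"]
R=cv2.Rodrigues(s["tool_rot"])[0]; print(p.round(4),R[:,:2].T.round(4),np.degrees(np.arctan2(R[1,1],R[0,1])),s["qpos"].round(2))
ex=np.array([.8962,-.4436]);ey=np.array([.4436,.8962])
print("cage",p[:2]@ex-.5289,p[:2]@ey+.1199)
W,im=snap("wrist","w5"); im=cv2.imread("pics/w5.png"); cv2.imwrite("pics/c6.png",cv2.resize(im,(800,600)))
w=lambda x,y,z:np.r_[ex*(x+.5289)+ey*(y-.1199),z]
print(proj(W,[w(-.011,.058,.158),w(-.011,.019,.158),w(-.011,-.0393,.158),w(-.011,-.0671,.158)]).round(1)*1.5625)
```

```text
[ 0.3832 -0.3897  0.2655] [[ 8.973e-01 -4.414e-01 -7.000e-04]
 [-4.414e-01 -8.973e-01 -1.000e-04]] -116.19046343842058 [ 0.65  0.29  0.06  1.74 -0.02  1.11 -1.31]
cage -0.012558515155945082 -0.059388802857337
[[168.90625 309.375  ]
 [245.15625 309.6875 ]
 [358.90625 310.     ]
 [413.28125 310.15625]]
```

View pics/c6.png

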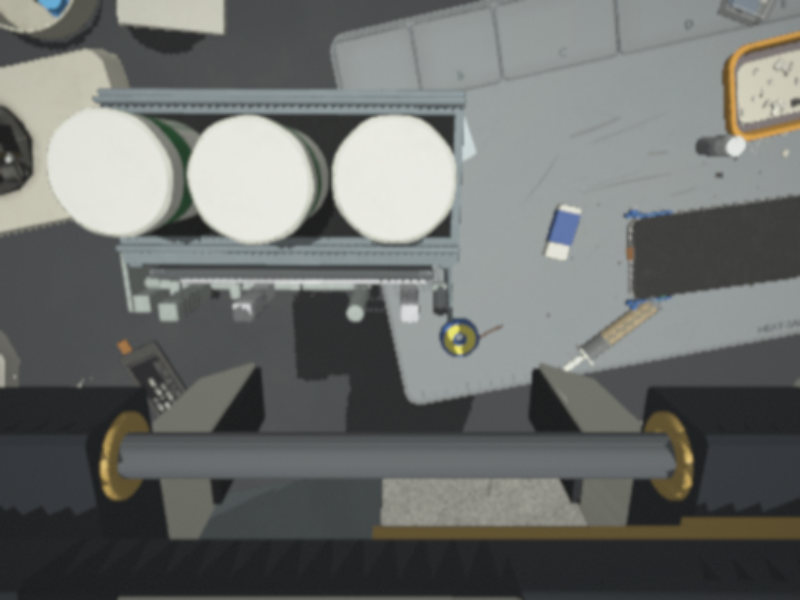

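Wrist view (800x600): the latch post tops are at (169,311) and (243,310) and the safety posts at (356,313) and (409,311), all within 2 mm of prediction. The three cans are in line. The TCP is over the safety pinch, so I go down.

Call:
jog_arm(moves=[[0,0,0.03,0,0.2],[0,0,0.09,0,0.2],[0,0,0.14,0,0.2],[0,0,0.18,0,0.2],[0,0,0.204,0,0.2],[0,0,0.204,0,0.2],[0,0,0.204,0,0.2]])

```text
t: 10.32
tool_pos: [0.3838, -0.3903, 0.1444]
tool_rot: [3.058, -0.715, 0.002]
force: [-0.3, -0.9, -0.4]
finger_gap: 0.804
gripper_force: 0.0
```

Call:
jog_arm(moves=[[0,0,0,0,0.4],[0,0,0,0,0.6],[0,0,0,0,0.7],[0,0,0,0,0.75],[0,0,0,0,0.8],[0,0,0,0,0.8],[0,0,0,0,0.8],[0,0,0,0,0.8]])

```text
t: 11.32
tool_pos: [0.3842, -0.3887, 0.1436]
tool_rot: [-3.058, 0.714, -0.001]
force: [3.3, 5.9, 4.0]
finger_gap: 0.282
gripper_force: 29.5
```

Call:
jog_arm(moves=[[0,0,0,0,1],[0,0,0,0,1],[0,0,0,0,1]])

```text
t: 11.7
tool_pos: [0.3842, -0.3887, 0.1436]
tool_rot: [-3.058, 0.714, -0.001]
force: [0.8, 4.8, 4.0]
finger_gap: 0.285
gripper_force: 29.5
```

Call:
jog_arm(moves=[[0,0,0,0,0.5],[0,0,0,0,0.2],[0,0,0,0,0.2],[0,0,-0.06,0,0.1],[0,0,-0.14,0,0.1],[0,-0.05,-0.2,0,0.1],[0,-0.12,-0.2,0,0.1],[0,-0.154,-0.2,0,0.1]])

```text
t: 12.7
tool_pos: [0.4254, -0.3053, 0.264]
tool_rot: [-3.059, 0.713, -0.002]
force: [0.4, 0.5, -0.7]
finger_gap: 0.897
gripper_force: 0.0
```

Run:
```python
from h import *
s=manip.get_state(); p=s["tool_pos"]
ex=np.array([.8962,-.4436]);ey=np.array([.4436,.8962])
print("cage",p.round(4),p[:2]@ex-.5289,p[:2]@ey+.1199,s["qpos"].round(2))
W,im=snap("wrist","w6"); im=cv2.imread("pics/w6.png")
w=lambda x,y,z:np.r_[ex*(x+.5289)+ey*(y-.1199),z]
q=proj(W,[w(-.011,.058,.158),w(-.011,.019,.158),w(-.011,-.0393,.158),w(-.011,-.0671,.158)]); print(q.round(1))
x0=int(q[0,0])-40; y0=int(q[0,1])-50; x0=max(x0,0)
cv2.imwrite("pics/c7.png",cv2.resize(im[y0:y0+100,x0:x0+260],None,fx=3,fy=3,interpolation=cv2.INTER_CUBIC)); print(x0,y0)
```

```text
cage [ 0.4254 -0.3053  0.264 ] -0.012234599151507708 0.03497842868900064 [ 0.51  0.25  0.02  1.79 -0.01  1.09 -1.5 ]
[[226.  199.6]
 [274.9 199.7]
 [348.1 199.8]
 [383.  199.9]]
185 149
```

View pics/c7.png

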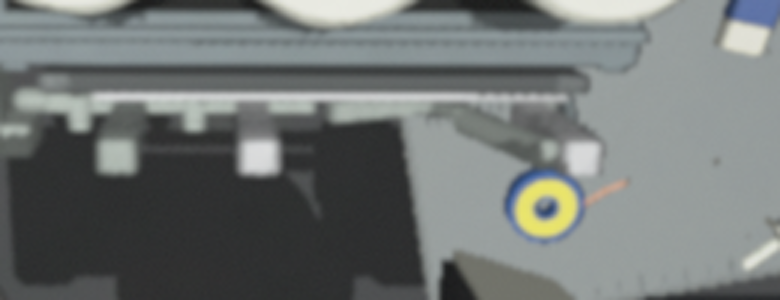

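The round safety post now leans against the square one (545,152 against 583,157 in the crop), so the safety is over. The latch posts are at (117,157) and (260,157), which puts the pinch at y≈34.5 mm with the TCP at 35.0. Descend and squeeze.

Call:
jog_arm(moves=[[0,0,0.04,0,0.15],[0,0,0.1,0,0.15],[0,0,0.15,0,0.15],[0,0,0.19,0,0.15],[0,0,0.202,0,0.15],[0,0,0.202,0,0.15],[0,0,0.202,0,0.15]])

```text
t: 13.62
tool_pos: [0.4249, -0.3076, 0.1433]
tool_rot: [3.058, -0.716, 0.002]
force: [0.8, -0.3, 0.6]
finger_gap: 0.855
gripper_force: 0.0
```

Call:
jog_arm(moves=[[0,0,0,0,0.35],[0,0,0,0,0.5],[0,0,0,0,0.7],[0,0,0,0,1],[0,0,0,0,1],[0,0,0,0,1],[0,0,0,0,1]])

```text
t: 14.5
tool_pos: [0.4245, -0.3074, 0.1428]
tool_rot: [3.059, -0.716, 0.001]
force: [-0.7, -0.6, 5.0]
finger_gap: 0.385
gripper_force: 30.0
```

Call:
jog_arm(moves=[[-0.009,0,0.001,0,1],[-0.019,0,0.003,0,1],[-0.037,0,0.0075,0,1],[-0.055,0,0.014,0,1],[-0.072,0,0.022,0,1],[-0.072,0,0.022,0,1]])

```text
t: 15.25
tool_pos: [0.3851, -0.288, 0.1292]
tool_rot: [3.059, -0.716, 0.0]
force: [0.0, -1.3, 3.8]
finger_gap: 0.379
gripper_force: 30.0
```

Call:
jog_arm(moves=[[-0.016,0,0.01,0,1],[-0.0315,0,0.021,0,1],[-0.0455,0,0.034,0,1],[-0.058,0,0.049,0,1],[-0.069,0,0.064,0,1],[-0.079,0,0.081,0,1],[-0.087,0,0.098,0,1],[-0.087,0,0.098,0,1]])

```text
t: 16.25
tool_pos: [0.3375, -0.2643, 0.0697]
tool_rot: [-3.058, 0.716, 0.005]
force: [-2.7, -0.4, 5.4]
finger_gap: 0.379
gripper_force: 30.0
```

Call:
jog_arm(moves=[[-0.006,0,0.018,0,1],[-0.009,0,0.034,0,1],[-0.011,0,0.042,0,1],[-0.011,0,0.042,0,1],[-0.011,0,0.042,0,1],[-0.011,0,0.042,0,1],[-0.011,0,0.042,0,1]])

```text
t: 17.12
tool_pos: [0.3314, -0.2612, 0.0451]
tool_rot: [-3.058, 0.716, 0.005]
force: [-5.8, 0.4, 4.5]
finger_gap: 0.38
gripper_force: 30.0
```

Run:
```python
from h import *
s=manip.get_state(); p=s["tool_pos"]
ex=np.array([.8962,-.4436]);ey=np.array([.4436,.8962]); x=p[:2]@ex-.5289; print(p.round(4),x,p[:2]@ey+.1199,np.arctan2(-x,p[2]-.028)-np.arctan2(11,114),s["force"],s["finger_gap"])
S,_=snap("scene","s8"); W,_=snap("wrist","w8"); b=cv2.imread("pics/s8.png")[60:290,150:460]; a=cv2.imread("pics/w8.png")
cv2.imwrite("pics/c8.png",np.hstack([cv2.resize(a,(400,300)),cv2.resize(b,(400,300))]))
```

```text
[ 0.3314 -0.2612  0.0451] -0.11602489706147134 0.03284014164938445 1.3285395486837879 [-5.75757832  0.42758212  4.48967412] 0.38032268912885386
```

View pics/c8.png

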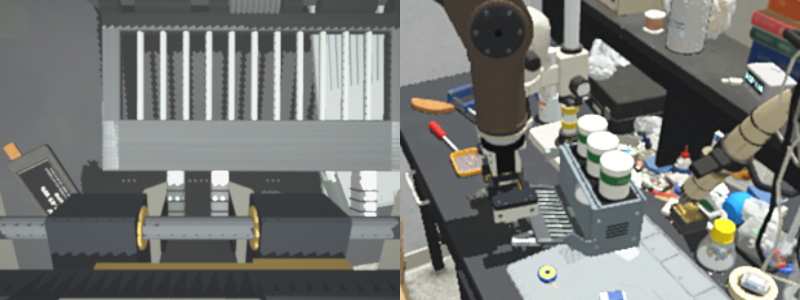

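The gate lies down wide open at about 1.33 rad, with both latch posts between the pads (175,195 and 220,195). All three cans stand on the roof, and the reel and battery have not been moved. Handing in.

```bash
python3 -c "
from workcell import manip
print(manip.close_job())"
```

```text
the job is handed in; nothing more can be done
None
```

I handed the job in at about 17 s of the 51 s: the stray can stands on the roof about 61 mm from its neighbour, the safety catch is over, and the gripper holds the gate open at about 1.33 rad; the hand-in returned no verdict.

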